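Gauge two sleeves on the vise pin

ROBOT

A 6-joint arm with a two-finger parallel gripper is mounted at the origin on the work surface. World frame = base frame: x ahead of the robot, y to its left, z up, the work surface at z = 0. Lengths are in m, angles in rad, forces in N, time in s.
With the tool pointing down it reaches from about 0.275 to 0.775 m from the base axis. Payload 14.6 kg.
Tool frame: the origin (TCP) lies midway between the tips of the shut fingers; the grasp point (between the pads) lies 19 mm behind it (manip.grasp_offset is the distance from the TCP to the grasp point, in m); z points along the fingers, y is the direction in which the jaws open and shut (so a half turn about z gives the same grasp; the last joint's range is limited). The gripper opens to 85 mm and grips with 20 to 120 N. Pads are 22 mm wide; open, the fingers measure 114 mm over their backs; the gripper's body (76 mm by 85 mm) begins 54 mm behind the grasp point. The pads swing forward as they close: fully open they stand 13 mm farther back than shut.
Start: joints at [-1.313, 0.263, -0.048, 1.259, 0, 1.415], TCP at [0.211, -0.481, 0.231] pointing down, gripper open.
Joint ranges: [-2.65, 2.65], [-0.89, 1.7], [-1.18, 1.37], [-2.13, 2.11], [-1.35, 1.29], [-3.14, 3.14]. Speed limits (rad/s): [1.89, 1.89, 2.57, 2.79, 3.14, 3.14].

INTERFACE

Orientations are given as a unit quaternion [w, x, y, z].
In Python, from cell import manip, optics gives the robot as it stands. The module is installed in compiled form; this text tells all that it offers.
- The arm moves only by the tool move_arm, never from a script. Its argument "motion" is a list of rows, each a list of 7 numbers: the shift along the tool's x, y, z in m, then the turn, a rotation vector about the tool's x, y, z in rad, then the closure, from 0 (fully open) to 1 (shut). In form: [[dx, dy, dz, wx, wy, wz, jaw], ...]. A call has 1 to 12 rows; each row is the pose to reach, as a shift and turn from the pose commanded when the call began, along the tool's axes at that moment; what a row does not reach only later rows make up. A row lasts 1/12 s, in which the tool goes at most 41.7 mm and 7.16 degrees, less where a joint would pass 70% of its speed; a pose out of reach is approached as far as the arm can. A call with a gripper value outside its range is refused whole. The fingers move at their own pace and stop on an object; the grip force is fixed at half the most. Time passes only in rows, so rows that repeat a pose let the fingers close. It gives the time, the measured TCP pose, the force and the opening at its end, in the units of the state.
- manip.sense(): the state, without advancing time (a new reading comes with each control period).
- optics.get_image(name): name is "scene" or "top"; returns the picture (384x512x3 uint8, red, green, blue); there is no depth.
- optics.get_calibration(name): a dict with "fov_y" (degrees; the focal length in pixels is half the picture's height over the tangent of half this angle, whatever the lens; pixels are square), "cx", "cy" (the principal point, pixels), "rvec" (rotation vector, rad) and "tvec" (3), from world to camera coordinates, as OpenCV has them. Camera axes: x right, y down, z forward; pixel columns grow to the right and rows downward; lengths in m; the calibration is good to about 2 mm. A picture is of the moment at which its call begins. get_calibration takes no time and is no camera call.
- manip.job_done(): hands the job in, once; it reports no verdict.
The state is a dict: "time": time; "joints": joint angles; "qvel": joint speeds; "tau": joint torques, N m; "ee_pos": TCP position; "eef_rot": TCP orientation; "force": force on the tool from outside, world axes, zero at the start; "moment": the same for the moment, N m; "opening": finger opening in m.
Only numpy, scipy, OpenCV 4.12 (cv2) and the standard library are available. Lean on these libraries where they do the work, as an engineer would, in place of code of your own. Each camera call takes 0.05 s, during which the arm holds its last target.

TASK

Check the two aluminium sleeves against the gauge pin that stands upright in the vise. Slide the sleeve whose bore fits over the pin all the way down until it sits on the vise jaws and leave it there; the other one's bore is too small for the pin, so put that one in the shallow pine tray. Set the sleeves down, do not drop them.

Things in the scene. Friction and masses are not known exactly. Their poses are not given: they have to be found in the camera images.
- pin_foot (a point): Foot of the gauge pin: on its axis, level with the flat top of the vise jaws, 100 mm above the bench; z up. The steel pin is 24 mm thick and stands 60 mm above the jaws, its top 15 mm tapering to a 7 mm tip. Jaw top about 110 (x) by 80 (y) mm, pin in the middle. The red vise is fixed; its screw and T-handle reach 140 mm from the pin towards this frame's -x, below 90 mm above the bench.
- wide_sleeve_mid (a point): The sleeve that fits: centre (half-way up, on the axis) of a plain aluminium sleeve standing on end, 50 mm outside diameter, 50 mm tall, with a wide through-bore 34 mm in diameter (8 mm wall), about 0.14 kg, z along its axis. On the pin it has 5 mm play all round.
- narrow_sleeve_mid (a point): The sleeve that does not fit: centre (half-way up, on the axis) of a plain aluminium sleeve standing on end, of the same outside size (50 mm diameter, 50 mm tall) but with a narrow through-bore 14 mm in diameter (18 mm wall), about 0.24 kg, z along its axis.
- tray: Shallow open pine tray, fixed on the bench, 180 mm (x) by 150 mm (y) outside, walls 8 mm thick and 30 mm high, floor about 8 mm thick; origin at the centre of its underside, on the bench. Empty at the start.
Mind the look-alikes: they are no part of the job. What is shaped like the part that bears pin_foot but orange is not meant.

How it is judged:
At the end, for the whole second after the job is handed in: Wide-bore sleeve on the pin: upright within 11 degrees, axis within 10 mm of the pin's, centre 18 to 32 mm above the jaws (25 mm when seated). Narrow-bore sleeve down in the tray, standing or lying: centre inside the walls and under 45 mm above the bench. Both at rest (horizontal distance between wide_sleeve_mid and pin_foot below 0.01 m and z of wide_sleeve_mid in the frame of pin_foot between 0.018 and 0.032 m and angle between wide_sleeve_mid's own z axis and vertical below 0.2 rad and x of narrow_sleeve_mid in the frame of tray between -0.082 and 0.082 m and y of narrow_sleeve_mid in the frame of tray between -0.067 and 0.067 m and height (world z) of narrow_sleeve_mid below 0.045 m and linear speed of each of wide_sleeve, narrow_sleeve below 0.03 m/s); the robot touches nothing.
It fails at once if The wide-bore sleeve is dropped: it moves faster than 0.75 m/s while not in the fingers (a fall of about 30 mm) (linear speed of wide_sleeve above 0.75 m/s and not (contact force between the fingers and wide_sleeve above 0.05 N)).
It fails at once if The narrow-bore sleeve is dropped: it moves faster than 0.75 m/s while not in the fingers (a fall of about 30 mm) (linear speed of narrow_sleeve above 0.75 m/s and not (contact force between the fingers and narrow_sleeve above 0.05 N)).
It also fails if it takes over 61 s, if anything falls off the work surface, if the arm or the gripper's body presses on something with over 40 N, if the wrist force passes 120 N, or if a joint passes its speed limit or range.

## Working session

There is one attempt and no reset: what is moved stays moved. The work goes in short steps, Python scripts to look and compute and a tool call to move; the robot and the scene stay as the last step left them, time stands still between calls to the robot, and variables do not carry over. Pictures are saved under pics/ and viewed, and the job is handed in when it is done.

Besides the shell and the picture viewer there is one more tool, called in YAML: its name, and indented under it one key for each argument. move_arm: Moves the arm, as the interface text tells. Its arguments: {"type":"object","properties":{"motion":{"type":"array","items":{"type":"array","items":{"type":"number"}}}},"required":["motion"]}

```bash
mkdir -p pics; python3 - <<'E'
from cell import manip, optics
import cv2
for n in("scene","top"):
    im=optics.get_image(n); cv2.imwrite(f"pics/{n}0.png",im[:,:,::-1]); print(n,optics.get_calibration(n))
print(manip.sense(), manip.grasp_offset)
E
```

```text
scene {'fov_y': 48.820545976953056, 'cx': 258.67750169180584, 'cy': 191.7621949346562, 'rvec': array([ 2.34536479,  0.98220474, -0.31999715]), 'tvec': array([-0.3457572 , -0.25015381,  1.36635398])}
top {'fov_y': 50.25265835862313, 'cx': 256.5426073492169, 'cy': 192.32377218630356, 'rvec': array([ 2.14155216, -2.19440935,  0.03436623]), 'tvec': array([0.024422  , 0.49776622, 0.93748193])}
{'time': 0.1, 'joints': array([-1.31329594e+00,  2.63484347e-01, -4.88438169e-02,  1.25938310e+00,
       -3.49150360e-05,  1.41546663e+00]), 'qvel': array([-0.00078759, -0.0029609 ,  0.00257324, -0.00028082, -0.00113279,
        0.00079785]), 'tau': array([ 4.85127617e-03, -6.38580680e+01,  3.85060287e+01,  1.00303991e-02,
       -1.16541564e-04, -3.43485590e-05]), 'ee_pos': array([ 0.21054484, -0.48068428,  0.23087926]), 'eef_rot': array([-4.55978663e-04,  9.78771844e-01,  2.04952353e-01, -4.07944313e-05]), 'force': array([0.34375553, 0.36731176, 0.64204225]), 'moment': array([-0.06733282, -0.05613873,  0.0326549 ]), 'opening': 0.0851912901009609} 0.0187
```

View pics/scene0.png

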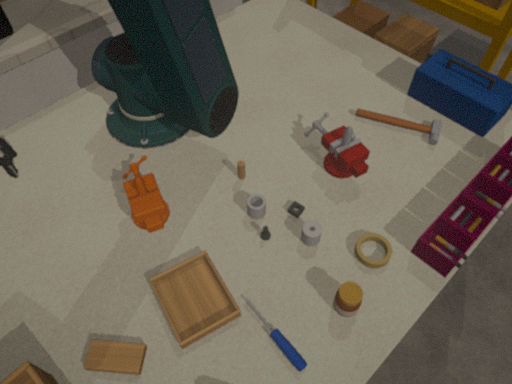

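View pics/top0.png

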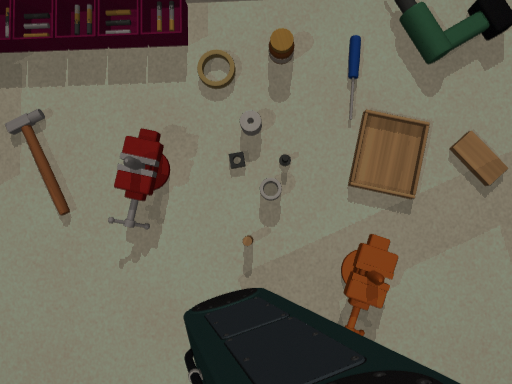

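Scene view: red vise at (345,155), sleeves at (257,206) and (311,233), and tray at (195,297). Top view: red vise at (140,165), orange look-alike at (370,272). The sleeves are at (251,122), small bore so narrow, and (270,188), large bore so wide. The tray is at (390,153). I'll enlarge these to confirm.

```bash
python3 - <<'E'
import cv2,numpy as np
a=cv2.imread("pics/top0.png");b=cv2.imread("pics/scene0.png")
r=lambda im,x,y,w,h:cv2.resize(im[y:y+h,x:x+w],(395,295),interpolation=cv2.INTER_CUBIC)
cv2.imwrite("pics/crop.png",np.vstack([np.hstack([r(a,90,120,100,75),r(a,210,100,120,90+10)]),np.hstack([r(b,300,110,100,75),r(b,230,180,100,75)])]))
E
```

```text
(no output)
```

View pics/crop.png

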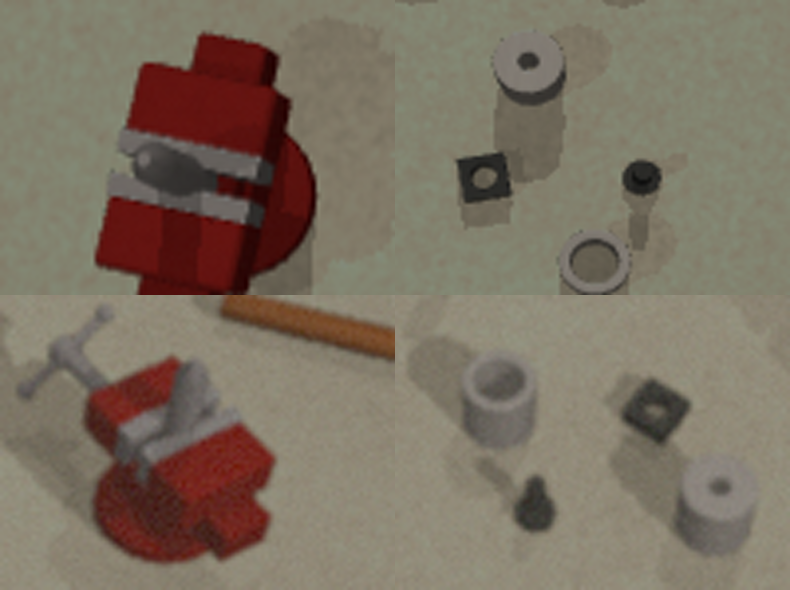

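```bash
cat > h.py <<'E'
import numpy as np,cv2
from cell import manip,optics
def cam(n):
    c=optics.get_calibration(n);f=192/np.tan(np.radians(c['fov_y']/2))
    K=np.array([[f,0,c['cx']],[0,f,c['cy']],[0,0,1]]);R=cv2.Rodrigues(c['rvec'])[0];return K,R,np.array(c['tvec'])
def ray(n,p):
    K,R,t=cam(n);d=R.T@np.linalg.inv(K)@np.array([p[0],p[1],1.]);return -R.T@t,d
def onz(n,p,z):
    o,d=ray(n,p);return o+d*(z-o[2])/d[2]
def tri(p,q):
    o1,d1=ray('top',p);o2,d2=ray('scene',q)
    s=np.linalg.lstsq(np.c_[d1,-d2],o2-o1,rcond=None)[0];a=o1+s[0]*d1;b=o2+s[1]*d2;return (a+b)/2,np.linalg.norm(a-b)
def proj(n,X):
    K,R,t=cam(n);u=K@(R@np.asarray(X)+t);return u[:2]/u[2]
E
python3 - <<'E'
from h import *
a=cv2.imread("pics/top0.png").astype(int);b=cv2.imread("pics/scene0.png").astype(int)
for n in('top','scene'): o,_=ray(n,(0,0));print(n,o)
print('bg',a[205,230],'ring',a[115,251],a[198,270],'scene',b[226,316],b[197,250],b[240,280])
print('tip',tri((126.7,158.7),(348.6,127.3)))
for n,im in(('top',a),('scene',b)):
    d=(im[:,:,1]-im[:,:,2]) # G-R
    m=((np.abs(d)<12)&(im[:,:,0]-im[:,:,1]>-6)&(im.sum(2)>(300 if n=='top' else 240))).astype(np.uint8)
    k,l,s,c=cv2.connectedComponentsWithStats(m)
    for i in range(1,k):
        if s[i,4]>25: print(n,s[i],c[i])
E
```

```text
top [ 0.43194923 -0.02252101  0.9696147 ]
scene [ 0.95994788 -0.45939835  0.9573408 ]
bg [110 129 130] ring [115 122 129] [110 116 122] scene [128 135 142] [120 130 133] [120 139 147]
tip (array([0.56212243, 0.26699733, 0.15724518]), np.float64(0.004321096499621432))
top [  7 114  22  15 148] [ 17.83783784 121.47972973]
top [120 153  18   6  42] [125.83333333 155.5       ]
top [117 164  13   8  51] [122.64705882 167.47058824]
top [141 169  12   8  52] [146.30769231 172.01923077]
scene [305 121  22  15  83] [316.27710843 127.44578313]
scene [429 120  12  25 166] [435.0060241  131.15662651]
scene [330 127  31  25 242] [345.10330579 140.8553719 ]
scene [499 170   9  10  31] [503.19354839 174.70967742]
scene [451 206  13  14  61] [457.39344262 212.31147541]
```

```bash
python3 - <<'E'
from h import *
a=cv2.imread("pics/top0.png").astype(int);b=cv2.imread("pics/scene0.png").astype(int)
for n,im,boxes in(('top',a,[(232,106,42,30),(254,174,34,32)]),('scene',b,[(296,216,32,34),(242,190,30,34)])):
  for (x,y,w,h) in boxes:
    c=im[y:y+h,x:x+w]; 
    d=c[:,:,1]*2-c[:,:,0]-c[:,:,2]  # greenness
    bl=c[:,:,0]-c[:,:,1]
    m=(cv2.GaussianBlur((c[:,:,0]/c[:,:,1]).astype(np.float32),(3,3),0)>0.895)&(c.sum(2)>270)
    print(n,x,y)
    for r in m: print(''.join('#' if v else '.' for v in r))
E
```

```text
top 232 106
..........................................
..........................................
..........................................
..........................................
.................####.....................
.............##########...................
............#############.................
...........###############................
..........#################...............
.........###################..............
.........###################..............
........#####################.............
........########.....########.............
........########......#######.............
........#######.......#######.............
........#######.......#######.............
........########.....########.............
........#########.###########.............
........####################..............
.........###################..............
..........#################...............
..........#################...............
...........##############.................
............############..................
..............########....................
.............
[... 2837 characters left out ...]
###.....####......
.....########.......####......
.....######.........####......
.....#####.........#####......
.....######.......######......
......##################......
.......#################......
........################......
.....#..################......
.........###############......
.....#...###############......
.....#...###############......
.........##############.......
.........##############.......
.........##############.......
........##############........
.........############.........
..........##########..........
..............................
..............................
..............................
..............................
..............................
```

```bash
python3 - <<'E'
from h import *
a=cv2.imread("pics/top0.png");ai=a.astype(int);b=cv2.imread("pics/scene0.png").astype(int)
for nm,(x,y,w,h),q in(('narrow',(232,106,42,30),(312.5,228.5)),('wide',(254,174,34,32),(257,202))):
    c=ai[y:y+h,x:x+w]
    m=(cv2.GaussianBlur((c[:,:,0]/c[:,:,1]).astype(np.float32),(3,3),0)>0.895)&(c.sum(2)>270)
    cs,_=cv2.findContours(m.astype(np.uint8),cv2.RETR_EXTERNAL,cv2.CHAIN_APPROX_NONE);k=max(cs,key=len)
    P=np.array([onz('top',p[0]+[x,y],.05)[:2] for p in k]);(cx,cy),r=cv2.minEnclosingCircle(P.astype(np.float32))
    e=cv2.fitEllipse(P.astype(np.float32)*1000)
    print(nm,cx,cy,r,e,np.hypot(cx,cy),'pix scene exp',proj('scene',[e[0][0]/1000,e[0][1]/1000,.05]),q)
hsv=cv2.cvtColor(a,cv2.COLOR_BGR2HSV)
# red tops: brighter red
m=((hsv[:,:,0]<6)|(hsv[:,:,0]>174))&(hsv[:,:,1]>150)&(hsv[:,:,2]>55)
for y in range(124,208): print(''.join(('9' if hsv[y,x,2]>95 else '#') if m[y,x] else ('o' if hsv[y,x,1]<40 and ai[y,x].sum()>270 else '.') for x in range(105,180)))
t=cv2.inRange(hsv,(8,85,60),(22,200,255))[100:205,340:435]
k,l,s,c=cv2.connectedComponentsWithStats(t);i=1+np.argmax(s[1:,4]);print(s[i])
cs,_=cv2.findContours((l==i).astype(np.uint8),cv2.RETR_EXTERNAL,cv2.CHAIN_APPROX_NONE)
k=max(cs,key=cv2.contourArea)+np.array([340,100])
P=np.array([onz('top',p[0],.03)[:2] for p in k]).astype(np.float32)
print('tray',cv2.minAreaRect(P*1000),cv2.boxPoints(cv2.minAreaRect(P)))
E
```

```text
narrow 0.6612724661827087 0.022348321974277496 0.024389656260609627 ((661.2711181640625, 22.437936782836914), (46.461177825927734, 46.80606460571289), 30.39650535583496) 0.6616499996421278 pix scene exp [312.31679449 227.20614829] (312.5, 228.5)
wide 0.504639208316803 -0.019773121923208237 0.024580935016274452 ((504.76446533203125, -20.007930755615234), (46.272464752197266, 47.1611328125), 13.085705757141113) 0.5050264418039908 pix scene exp [256.40833613 200.38472459] (257, 202)
oooooooooooo..ooooooo.......ooooo....o...o...oo...............o.........ooo
ooooooo.oooo..oooooo.....o..oo.ooooooo...oo..oo...............o............
ooo.....oo....ooooo..ooo.ooo...ooooo.....oo..ooooo.........................
oo.......o.oooooooo...oo.ooo...oooo..........o.ooo.........................
ooo.......oooooooooo.oo...o.....oo..........oo..o..........................
oooo..oo...ooooooo..oooo.......ooo.#######.....oo..........................
ooooo..o..o..oooo...oooooo....oooo.############............................
ooooo....oo..o..o....ooooo...oo..o.################........................
ooooo..
[... 5313 characters left out ...]
o....ooooooooooo.oo.....oo.....................................oooooooooooo
ooooo...oooo...o..o.....o......................................ooooooooooo.
.ooooooooo.o...oooo..oooo......................................oooooooooooo
ooo.ooo.....o...ooo..ooo......................................ooooooooooo.o
..o.ooo........oooooooooo.....................................oo.oooooooooo
..ooooooo.....ooo..oooooo......................................o..ooooooooo
[   8    9   82   90 5060]
tray ((578.3096923828125, -292.32342529296875), (153.61318969726562, 182.75045776367188), 76.20138549804688) [[ 0.4712524  -0.34511948]
 [ 0.6487287  -0.38870734]
 [ 0.685367   -0.23952746]
 [ 0.5078907  -0.1959396 ]]
```

```bash
python3 - <<'E'
from h import *
C=[(126,136),(158,142),(146.5,192),(114,186.5)]
W=np.array([onz('top',p,.1)[:2] for p in C]);print(W,[np.linalg.norm(W[i]-W[i-1]) for i in range(4)],W.mean(0))
d=(W[0]+W[1]-W[2]-W[3]);print('vise yaw',np.degrees(np.arctan2(d[1],d[0])))
F=W.mean(0)
for z in(.1,.145,.16):print(z,proj('top',[*F,z]),proj('scene',[*F,z]))
a=cv2.imread("pics/top0.png");b=cv2.imread("pics/scene0.png")
c=cv2.resize(a[145:180,110:165],(770,490),interpolation=cv2.INTER_NEAREST)
cv2.imwrite("pics/pt.png",cv2.convertScaleAbs(c,alpha=1.6))
c=cv2.resize(b[115:165,315:375],(720,600),interpolation=cv2.INTER_NEAREST)
cv2.imwrite("pics/ps.png",cv2.convertScaleAbs(c,alpha=1.3))
E
```

```text
[[0.62270531 0.29085004]
 [0.60735005 0.22056908]
 [0.49926291 0.24626586]
 [0.51300994 0.31722408]] [np.float64(0.11282138031801772), np.float64(0.07193884753575919), np.float64(0.11109975358975016), np.float64(0.07227759261716633)] [0.56058205 0.26872726]
vise yaw -13.446721020670356
0.1 [136.11430763 164.02556111] [345.74512184 141.29391808]
0.145 [128.86054186 161.01824833] [348.5565808  129.70059124]
0.16 [126.26766463 159.94327665] [349.53458934 125.66767709]
```

View pics/pt.png

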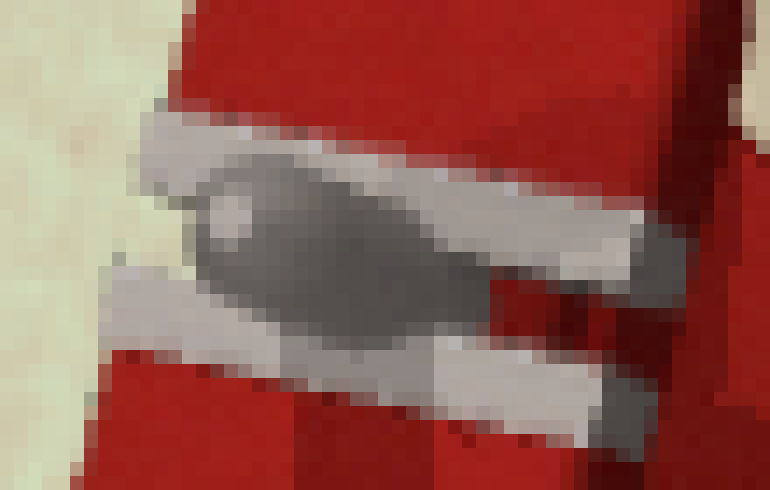

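View pics/ps.png

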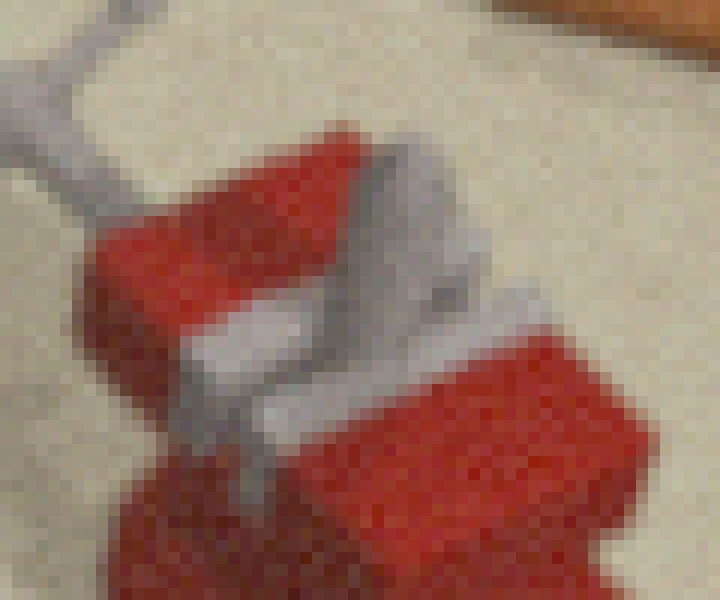

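The red vise's jaw top measures 111×72 mm, so the crops are consistent. The pin axis is about (0.560, 0.269), and the tip spotted at pixel (126,160.5) agrees with the prediction of (126.3,159.9). The wide sleeve is at (0.505,-0.020), the narrow one at (0.661,0.022), and the tray at (0.578,-0.292) measuring 183×154 mm. Each radius and size matches the text. Next I work out the first move.

```bash
cat > go.py <<'E'
import sys
from h import *
from scipy.spatial.transform import Rotation as Ro
def go(x,y,z,yaw):
    s=manip.sense();q=s['eef_rot'];R=Ro.from_quat([q[1],q[2],q[3],q[0]])
    T=Ro.from_matrix(np.array([[np.cos(yaw),np.sin(yaw),0],[np.sin(yaw),-np.cos(yaw),0],[0,0,-1]]))
    print('shift',np.round(R.inv().apply(np.array([x,y,z])-s['ee_pos']),4),'turn',np.round((R.inv()*T).as_rotvec(),4))
    print('t',s['time'],'pos',np.round(s['ee_pos'],4),'open',round(s['opening'],4),'F',np.round(s['force'],2),'j',np.round(s['joints'],2))
if __name__=='__main__': go(*map(float,sys.argv[1:5]))
E
python3 go.py .5047 -.02 .15 2.007
```

```text
shift [ 0.4543 -0.3039  0.0812] turn [-6.0000e-04 -8.0000e-04 -1.5942e+00]
t 0.1 pos [ 0.2105 -0.4807  0.2309] open 0.0852 F [0.34 0.37 0.64] j [-1.31  0.26 -0.05  1.26 -0.    1.42]
```

move_arm:
  motion:
    - [0.454, -0.304, 0.04, 0, 0, -1.594, 0]
    - [0.454, -0.304, 0.04, 0, 0, -1.594, 0]
    - [0.454, -0.304, 0.04, 0, 0, -1.594, 0]
    - [0.454, -0.304, 0.04, 0, 0, -1.594, 0]
    - [0.454, -0.304, 0.04, 0, 0, -1.594, 0]
    - [0.454, -0.304, 0.04, 0, 0, -1.594, 0]
    - [0.454, -0.304, 0.04, 0, 0, -1.594, 0]
    - [0.454, -0.304, 0.04, 0, 0, -1.594, 0]
    - [0.454, -0.304, 0.04, 0, 0, -1.594, 0]
    - [0.454, -0.304, 0.04, 0, 0, -1.594, 0]
    - [0.454, -0.304, 0.04, 0, 0, -1.594, 0]
    - [0.454, -0.304, 0.04, 0, 0, -1.594, 0]

```text
time: 1.1
ee_pos: [0.4794, -0.0584, 0.1946]
eef_rot: [-0.0, 0.574, 0.819, -0.0]
force: [0.6, -1.5, 0.7]
opening: 0.0855
```

```bash
python3 go.py .5047 -.02 .15 2.007
```

```text
shift [0.0274 0.0369 0.0446] turn [-0.0001  0.     -0.0879]
t 1.1 pos [ 0.4794 -0.0584  0.1946] open 0.0855 F [ 0.62 -1.48  0.71] j [-0.29  0.21 -0.23  1.14 -0.    0.93]
```

move_arm:
  motion:
    - [0.027, 0.037, 0.0, 0, 0, -0.088, 0]
    - [0.027, 0.037, 0.045, 0, 0, -0.088, 0]
    - [0.027, 0.037, 0.045, 0, 0, -0.088, 0]
    - [0.027, 0.037, 0.045, 0, 0, -0.088, 0]
    - [0.027, 0.037, 0.045, 0, 0, -0.088, 0]

```text
time: 1.52
ee_pos: [0.5042, -0.0233, 0.1506]
eef_rot: [-0.0, 0.54, 0.841, -0.0]
force: [-0.2, 1.1, 0.6]
opening: 0.0855
```

```bash
python3 go.py .5047 -.02 .012 2.007
```

```text
shift [0.0027 0.0019 0.1386] turn [-0.0006 -0.0003 -0.0072]
t 1.5167 pos [ 0.5042 -0.0233  0.1506] open 0.0855 F [-0.2   1.07  0.57] j [-0.21  0.27 -0.27  1.04 -0.    0.93]
```

move_arm:
  motion:
    - [0.003, 0.002, 0.03, 0, 0, -0.007, 0]
    - [0.003, 0.002, 0.06, 0, 0, -0.007, 0]
    - [0.003, 0.002, 0.09, 0, 0, -0.007, 0]
    - [0.003, 0.002, 0.115, 0, 0, -0.007, 0]
    - [0.003, 0.002, 0.13, 0, 0, -0.007, 0]
    - [0.003, 0.002, 0.138, 0, 0, -0.007, 0]
    - [0.003, 0.002, 0.138, 0, 0, -0.007, 0]
    - [0.003, 0.002, 0.138, 0, 0, -0.007, 0]

```text
time: 2.18
ee_pos: [0.5059, -0.0199, 0.0131]
eef_rot: [0.001, 0.538, 0.843, 0.0]
force: [0.7, 0.8, 0.4]
opening: 0.0856
```

```bash
python3 - <<'E'
from go import *
go(.5047,-.02,.012,2.007)
c=[cv2.resize(optics.get_image(n)[y:y+75,x:x+100],(400,300)) for n,x,y in(('top',220,150),('scene',210,160))]
cv2.imwrite("pics/g1.png",np.hstack(c)[:,:,::-1])
E
```

```text
shift [ 0.0004 -0.0011  0.0011] turn [ 0.0011  0.0008 -0.0004]
t 2.1833 pos [ 0.5059 -0.0199  0.0131] open 0.0856 F [0.68 0.81 0.38] j [-0.2   0.4  -0.49  0.67 -0.    0.93]
```

View pics/g1.png

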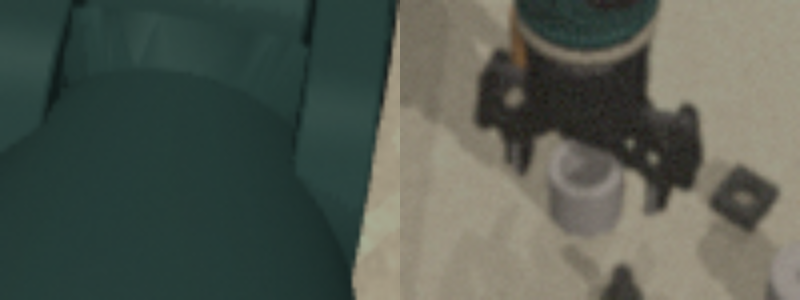

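```bash
python3 - <<'E'
from h import *
c=np.array([.5059,-.0199]);y=np.array([np.sin(2.007),-np.cos(2.007)])
for s in(-1,0,1):print(s,(proj('scene',[*(c+s*.048*y),.026])-[210,160])*4+[400,0])
E
```

```text
-1 [520.1094039  162.39270568]
0 [587.11047889 183.0986107 ]
1 [655.29948944 204.17163342]
```

The fingertips show at crop (518,170) and (655,205), where predicted, with the wide sleeve centred between them. Closing.

move_arm:
  motion:
    - [0, -0.001, 0, 0, 0, 0, 0.3]
    - [0, -0.001, 0, 0, 0, 0, 1]
    - [0, -0.001, 0, 0, 0, 0, 1]
    - [0, -0.001, 0, 0, 0, 0, 1]
    - [0, -0.001, 0, 0, 0, 0, 1]
    - [0, -0.001, 0, 0, 0, 0, 1]
    - [0, -0.001, 0, 0, 0, 0, 1]
    - [0, -0.001, 0, 0, 0, 0, 1]

```text
time: 2.95
ee_pos: [0.5046, -0.0196, 0.0126]
eef_rot: [0.001, 0.537, 0.844, 0.0]
force: [-4.0, 0.8, 14.7]
opening: 0.0494
```

move_arm:
  motion:
    - [0, 0, -0.02, 0, 0, 0, 1]
    - [0, 0, -0.05, 0, 0, 0, 1]
    - [0, 0, -0.09, 0, 0, 0, 1]
    - [0, 0, -0.13, 0, 0, 0, 1]
    - [0, 0, -0.17, 0, 0, 0, 1]
    - [0, 0, -0.19, 0, 0, 0, 1]
    - [0, 0, -0.19, 0, 0, 0, 1]
    - [0, 0, -0.19, 0, 0, 0, 1]

```text
time: 3.62
ee_pos: [0.5047, -0.0196, 0.2024]
eef_rot: [0.001, 0.537, 0.844, 0.0]
force: [-0.2, -1.2, -1.9]
opening: 0.0493
```

```bash
python3 - <<'E'
from go import *
go(.560,.269,.2,2.007)
c=[cv2.resize(optics.get_image(n)[y:y+150,x:x+200],(400,300)) for n,x,y in(('top',180,150),('scene',160,60))]
cv2.imwrite("pics/g2.png",np.hstack(c)[:,:,::-1])
E
```

```text
shift [0.238  0.1723 0.0024] turn [0.0015 0.0011 0.0009]
t 3.6167 pos [ 0.5047 -0.0196  0.2024] open 0.0493 F [-0.16 -1.19 -1.93] j [-0.2   0.24 -0.16  1.17  0.    0.93]
```

View pics/g2.png

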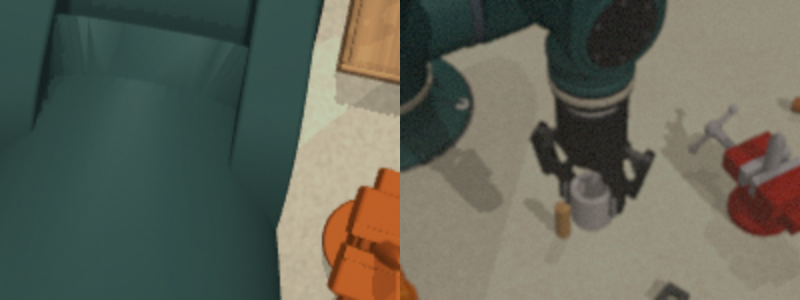

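move_arm:
  motion:
    - [0.024, 0.017, -0.012, 0, 0, 0, 1]
    - [0.048, 0.034, -0.012, 0, 0, 0, 1]
    - [0.072, 0.052, -0.012, 0, 0, 0, 1]
    - [0.096, 0.069, -0.012, 0, 0, 0, 1]
    - [0.12, 0.087, -0.012, 0, 0, 0, 1]
    - [0.144, 0.104, -0.012, 0, 0, 0, 1]
    - [0.168, 0.121, -0.012, 0, 0, 0, 1]
    - [0.19, 0.138, -0.012, 0, 0, 0, 1]
    - [0.21, 0.153, -0.012, 0, 0, 0, 1]
    - [0.226, 0.164, -0.012, 0, 0, 0, 1]
    - [0.238, 0.172, -0.012, 0, 0, 0, 1]
    - [0.238, 0.172, -0.012, 0, 0, 0, 1]

```text
time: 4.72
ee_pos: [0.5591, 0.2709, 0.212]
eef_rot: [-0.001, 0.536, 0.844, -0.001]
force: [-0.0, 0.2, -2.0]
opening: 0.0492
```

move_arm:
  motion:
    - [0, 0, 0, 0, 0, 0, 1]
    - [0, 0, 0, 0, 0, 0, 1]
    - [0, 0, 0, 0, 0, 0, 1]

```text
time: 4.97
ee_pos: [0.5593, 0.2679, 0.2136]
eef_rot: [-0.0, 0.537, 0.843, -0.0]
force: [-0.5, -0.5, -1.5]
opening: 0.0495
```

```bash
python3 - <<'E'
from go import *
go(.560,.269,.2,2.007)
c=[cv2.resize(optics.get_image(n)[y:y+90,x:x+120],(400,300),interpolation=cv2.INTER_CUBIC) for n,x,y in(('top',80,110),('scene',290,80))]
cv2.imwrite("pics/g3.png",np.hstack(c)[:,:,::-1])
E
```

```text
shift [0.0007 0.0011 0.0136] turn [-0.0005  0.0001 -0.0001]
t 4.9667 pos [0.5593 0.2679 0.2136] open 0.0495 F [-0.52 -0.45 -1.45] j [ 0.32  0.44  0.17  1.3  -0.    1.45]
```

View pics/g3.png

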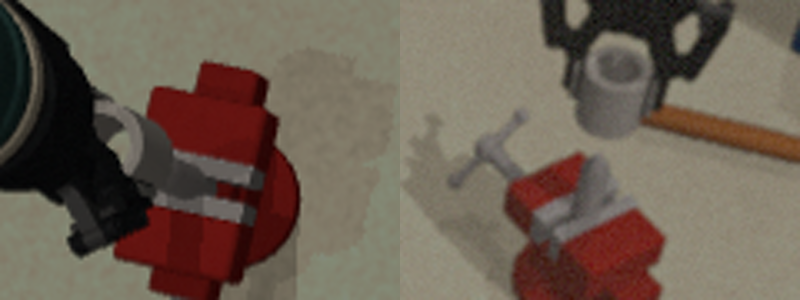

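The sleeve hangs upright above the pin. Scene: ring at crop (618,68). I'll check its offset against the pin tip in the same view.

```bash
python3 - <<'E'
from h import *
P=[.5593,.2679]
for z in(.251,.201):
  for n,o in(('scene',(290,80)),('top',(80,110))):print(z,n,proj(n,[*P,z]),(proj(n,[*P,z])-o)*10/3)
im=optics.get_image('scene')[85:165,320:385]
c=cv2.resize(im,(650,600*800//800),interpolation=cv2.INTER_CUBIC)
cv2.imwrite("pics/g4.png",cv2.convertScaleAbs(c[:,:,::-1],alpha=1.3))
c=cv2.resize(optics.get_image('top')[130:180,95:160],(780,600),interpolation=cv2.INTER_CUBIC)
cv2.imwrite("pics/g5.png",cv2.convertScaleAbs(c[:,:,::-1],alpha=1.5))
E
```

```text
0.251 scene [355.33269701  99.09146064] [217.77565669  63.63820213]
0.251 top [108.73110416 153.17849647] [ 95.77034719 143.92832156]
0.201 scene [351.71949585 114.09070332] [205.73165285 113.63567772]
0.201 top [119.10207614 157.4460807 ] [130.34025381 158.15360235]
```

View pics/g4.png

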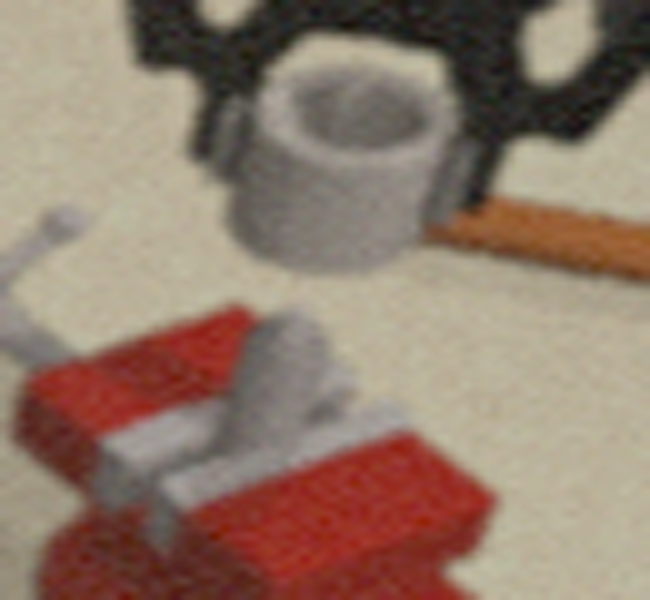

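View pics/g5.png

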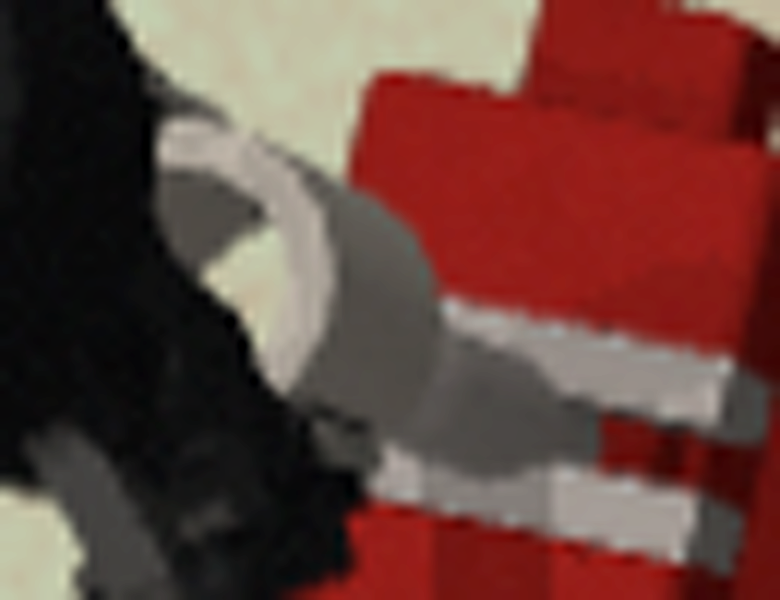

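```bash
python3 - <<'E'
from h import *
for n in('scene','top'):
  p=proj(n,[.56,.269,.16]);
  print(n,p,'1px u:',(onz(n,p+[1,0],.16)-onz(n,p,.16))[:2],'1px v:',(onz(n,p+[0,1],.16)-onz(n,p,.16))[:2])
print(onz('top',(126,160.5),.16),onz('scene',(349.2,127.4),.16))
im=optics.get_image('top').astype(int)
for y in range(150,172):print(y,' '.join('%3d'%v for v in im[y,112:140].mean(1)))
E
```

```text
scene [349.42414672 125.50261639] 1px u: [0.00184601 0.00187431] 1px v: [ 0.0022878  -0.00290134]
top [126.13457364 160.23303232] 1px u: [-5.87168288e-05 -2.04471697e-03] 1px v: [-2.03531640e-03  1.95864656e-06]
[0.55946446 0.26927571 0.16      ] [0.56392105 0.26308602 0.16      ]
150  49  64  93 122 126 126 117 106 108 110  77  57  57  58  57  58  60  60  48  44  45  46  45  45  45  44  45  44
151  63 107 124 124 124 125 118 107 108 109  89  55  54  55  56  57  58  59  54  45  44  45  45  45  44  45  45  45
152 105 121 123 124 124 124 118 109 108 109  90  53  52  53  55  55  57  58  58  48  45  44  44  45  44  44  45  44
153 109 121 122 122 121 122 121 118 107 108  87  51  51  50  52  53  54  55  56  50  45  44  46  45  44  45  44  45
154  32 111 121 118 119 121 118 118 107 109  77  51  50  51  49  51  53  53  55  57  68  58  49  48  45  44  45  43
155   8  32 110 116 119 122 117 117 108 109  69  51  50  50  50  49  51  51  53  76 111  92  71  70  65  59  58  47
156   8   9  32 109 122 122 117 117 109 106  58  51  50  50  49  50  51  50  50  52  98 102 105 107 106  92  89  67
157   
[... 1033 characters left out ...]
  46
166  16  11  12   9   9   8  11  11  10  35  48  40  38  37  51  61  56  54  52  51  51  51  50  48  48  48  48  47
167  18  12  13  12  11  10   8   7   6  23  40  44  40  39  54  93  75  61  53  53  50  51  50  50  49  48  47  47
168  13  13  12  13  12  10  10   8   9  13  29  38  40  43  49 104 105  95  65  64  57  51  49  49  49  48  51  55
169  14  12  15  13   8   6   6   9   6   8   4   6  21  45  79 103 104 104  85  84  77  64  57  54  57  57  68  82
170  14  15  13  12  13   7   6   7   7   6   6   9   6  49  97 100 104 105  84  83  83  84  84  76  84  84  84  83
171  17  20  15  13  15   9   8   4   6   8   6  11   7  30  68  81  97 101  79  80  85  83  83  83  84  83  84  84
```

```bash
python3 - <<'E'
from h import *
t=np.linspace(0,2*np.pi,2000)
obs=np.array([(129.6,150),(129.9,151),(130.5,152),(130.8,153),(131.1,154),(131.2,155),(131.6,156),(131.6,157),(131,158),(130.8,159),(130.5,160),(130.3,161),(129.7,162),(129.3,163),(128.8,164),(128,165),(126.8,166)])
P=np.array([onz('top',p,.201)[:2] for p in obs])
from scipy.optimize import least_squares
r=least_squares(lambda c:np.hypot(*(P-c).T)-.025,[.56,.27]);print('sleeve bottom via top',r.x,np.abs(r.fun).max(),'TCP .5593 .2679')
E
```

```text
sleeve bottom via top [0.5610807  0.26931494] 0.0007457812141617864 TCP .5593 .2679
```

```bash
python3 - <<'E'
from h import *
W=[[0.62270531,0.29085004],[0.60735005,0.22056908],[0.49926291,0.24626586],[0.51300994,0.31722408]]
for w in W:
  p=proj('scene',[*w,.1]);print(p,(p-[320,85]+.5)*[10,7.5])
E
```

```text
[368.97528052 149.13803974] [494.75280516 484.78529805]
[348.2407174  159.98115912] [287.40717401 566.10869339]
[323.32490653 133.88718651] [ 38.24906534 370.4038988 ]
[343.26637669 123.63232028] [237.6637669  293.49240209]
```

Static scene features sit about 1.5 px low in the scene camera. The held sleeve probably rides a few mm higher in the fingers than I assumed. With that, both views put the sleeve within about 2 mm of the pin axis, against 5 mm of play. I'll go down slowly and watch the force.

move_arm:
  motion:
    - [0, 0, 0.01, 0, 0, 0, 1]
    - [0, 0, 0.02, 0, 0, 0, 1]
    - [0, 0, 0.03, 0, 0, 0, 1]
    - [0, 0, 0.035, 0, 0, 0, 1]
    - [0, 0, 0.04, 0, 0, 0, 1]
    - [0, 0, 0.044, 0, 0, 0, 1]
    - [0, 0, 0.048, 0, 0, 0, 1]
    - [0, 0, 0.052, 0, 0, 0, 1]
    - [0, 0, 0.055, 0, 0, 0, 1]
    - [0, 0, 0.055, 0, 0, 0, 1]

```text
time: 6.05
ee_pos: [0.5593, 0.2688, 0.1582]
eef_rot: [-0.0, 0.537, 0.844, -0.0]
force: [-0.8, -0.4, -2.5]
opening: 0.0499
```

```bash
python3 - <<'E'
from go import *
go(.5593,.2679,.118,2.007)
c=cv2.resize(optics.get_image('scene')[85:165,320:385],(390,480),interpolation=cv2.INTER_CUBIC)
d=cv2.resize(optics.get_image('top')[130:180,95:145],(400,480),interpolation=cv2.INTER_CUBIC)
cv2.imwrite("pics/g6.png",cv2.convertScaleAbs(np.hstack([c,d])[:,:,::-1],alpha=1.4))
E
```

```text
shift [-0.0009 -0.0003  0.0402] turn [-0.0007 -0.0001  0.0008]
t 6.05 pos [0.5593 0.2688 0.1582] open 0.0499 F [-0.77 -0.42 -2.51] j [ 0.32  0.46  0.05  1.17 -0.    1.45]
```

View pics/g6.png

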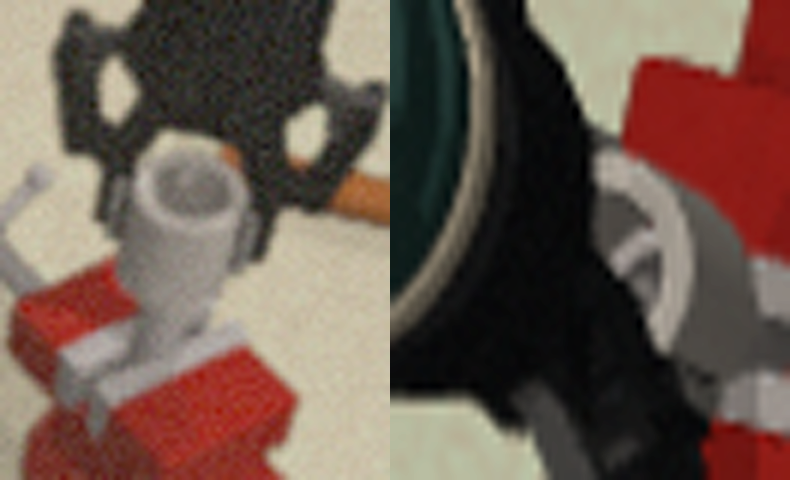

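No contact force: the jaw slot shows through the bore in the top view (640,255) and the pin enters the sleeve. Continuing down.

move_arm:
  motion:
    - [0, 0, 0.01, 0, 0, 0, 1]
    - [0, 0, 0.02, 0, 0, 0, 1]
    - [0, 0, 0.028, 0, 0, 0, 1]
    - [0, 0, 0.034, 0, 0, 0, 1]
    - [0, 0, 0.037, 0, 0, 0, 1]
    - [0, 0, 0.039, 0, 0, 0, 1]
    - [0, 0, 0.041, 0, 0, 0, 1]
    - [0, 0, 0.042, 0, 0, 0, 1]
    - [0, 0, 0.043, 0, 0, 0, 1]
    - [0, 0, 0.043, 0, 0, 0, 1]

```text
time: 6.98
ee_pos: [0.5595, 0.2689, 0.1158]
eef_rot: [0.0, 0.537, 0.844, 0.0]
force: [0.2, 0.5, -1.6]
opening: 0.0494
```

```bash
python3 - <<'E'
from go import *
go(.5593,.2679,.112,2.007)
c=cv2.resize(optics.get_image('scene')[85:165,320:385],(487,600),interpolation=cv2.INTER_CUBIC)
cv2.imwrite("pics/g7.png",cv2.convertScaleAbs(c[:,:,::-1],alpha=1.4))
E
```

```text
shift [-0.0008 -0.0006  0.0038] turn [0.0002 0.0001 0.0008]
t 6.9833 pos [0.5595 0.2689 0.1158] open 0.0494 F [ 0.18  0.46 -1.62] j [ 0.32  0.48 -0.03  1.06 -0.    1.45]
```

View pics/g7.png

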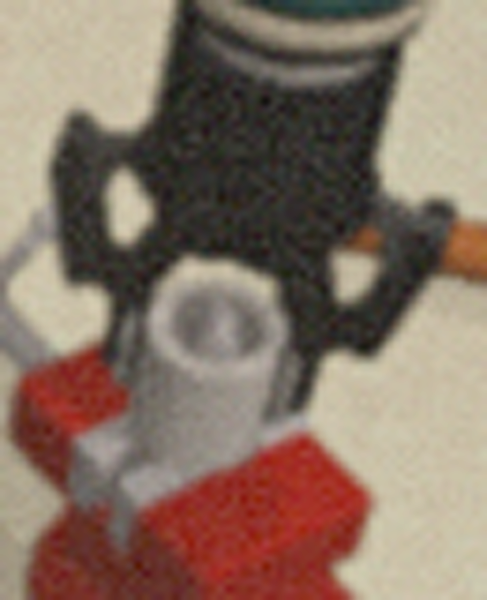

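The pin's tip shows inside the bore at (225,325) and the sleeve is nearly seated. Creeping down to contact.

move_arm:
  motion:
    - [0, 0, 0.001, 0, 0, 0, 1]
    - [0, 0, 0.002, 0, 0, 0, 1]
    - [0, 0, 0.003, 0, 0, 0, 1]
    - [0, 0, 0.003, 0, 0, 0, 1]
    - [0, 0, 0.003, 0, 0, 0, 1]

```text
time: 7.45
ee_pos: [0.5594, 0.2689, 0.1128]
eef_rot: [-0.0, 0.537, 0.844, -0.0]
force: [-0.5, -0.4, -1.2]
opening: 0.0493
```

move_arm:
  motion:
    - [0, 0, 0.001, 0, 0, 0, 1]
    - [0, 0, 0.002, 0, 0, 0, 1]
    - [0, 0, 0.002, 0, 0, 0, 1]

```text
time: 7.7
ee_pos: [0.5595, 0.2689, 0.1126]
eef_rot: [0.001, 0.537, 0.844, 0.001]
force: [-8.1, -2.3, 23.4]
opening: 0.0491
```

Contact at TCP z = 0.1126 with 23 N up, exactly the expected seated height. I'll relieve the load, open and lift away.

move_arm:
  motion:
    - [0, 0, -0.0015, 0, 0, 0, 1]
    - [0, 0, -0.0015, 0, 0, 0, 0.6]
    - [0, 0, -0.0015, 0, 0, 0, 0.3]
    - [0, 0, -0.0015, 0, 0, 0, 0]
    - [0, 0, -0.0015, 0, 0, 0, 0]
    - [0, 0, -0.0015, 0, 0, 0, 0]
    - [0, 0, -0.0015, 0, 0, 0, 0]
    - [0, 0, -0.0015, 0, 0, 0, 0]

```text
time: 8.37
ee_pos: [0.5594, 0.2689, 0.1122]
eef_rot: [-0.0, 0.537, 0.844, -0.0]
force: [0.1, -1.3, -0.8]
opening: 0.0852
```

move_arm:
  motion:
    - [0, 0, -0.01, 0, 0, 0, 0]
    - [0, 0, -0.03, 0, 0, 0, 0]
    - [0, 0, -0.06, 0, 0, 0, 0]
    - [0, 0, -0.09, 0, 0, 0, 0]
    - [0, 0, -0.1, 0, 0, 0, 0]
    - [0, 0, -0.1, 0, 0, 0, 0]

```text
time: 8.87
ee_pos: [0.5606, 0.2693, 0.216]
eef_rot: [0.002, 0.537, 0.844, 0.002]
force: [0.3, -0.4, 0.4]
opening: 0.0854
```

```bash
python3 go.py .6613 .0224 .15 2.007
```

```text
shift [-0.2663 -0.0136  0.0661] turn [0.0051 0.0006 0.0008]
t 8.8667 pos [0.5606 0.2693 0.216 ] open 0.0854 F [ 0.26 -0.37  0.45] j [0.32 0.43 0.17 1.3  0.   1.45]
```

move_arm:
  motion:
    - [-0.035, -0.002, 0, 0, 0, 0, 0]
    - [-0.07, -0.004, 0, 0, 0, 0, 0]
    - [-0.105, -0.005, 0, 0, 0, 0, 0]
    - [-0.14, -0.007, 0, 0, 0, 0, 0]
    - [-0.175, -0.009, 0.02, 0, 0, 0, 0]
    - [-0.21, -0.011, 0.04, 0, 0, 0, 0]
    - [-0.235, -0.013, 0.06, 0, 0, 0, 0]
    - [-0.255, -0.0135, 0.06, 0, 0, 0, 0]
    - [-0.266, -0.0135, 0.06, 0, 0, 0, 0]
    - [-0.266, -0.0135, 0.06, 0, 0, 0, 0]
    - [-0.266, -0.0135, 0.06, 0, 0, 0, 0]
    - [-0.266, -0.0135, 0.06, 0, 0, 0, 0]

```text
time: 9.87
ee_pos: [0.6597, 0.0232, 0.1528]
eef_rot: [0.0, 0.537, 0.844, 0.0]
force: [-0.5, 0.1, 0.4]
opening: 0.0856
```

```bash
python3 - <<'E'
from go import *
go(.6613,.0224,.012,2.007)
c=cv2.resize(optics.get_image('scene')[100:200,280:400],(480,400),interpolation=cv2.INTER_CUBIC)
d=cv2.resize(optics.get_image('top')[110:210,90:170],(320,400),interpolation=cv2.INTER_CUBIC)
cv2.imwrite("pics/g8.png",cv2.convertScaleAbs(np.hstack([c,d])[:,:,::-1],alpha=1.4))
E
```

```text
shift [-0.0014  0.0011  0.1408] turn [0.0006 0.0001 0.0016]
t 9.8667 pos [0.6597 0.0232 0.1528] open 0.0856 F [-0.47  0.08  0.37] j [-0.09  0.53  0.16  1.2   0.    1.04]
```

View pics/g8.png

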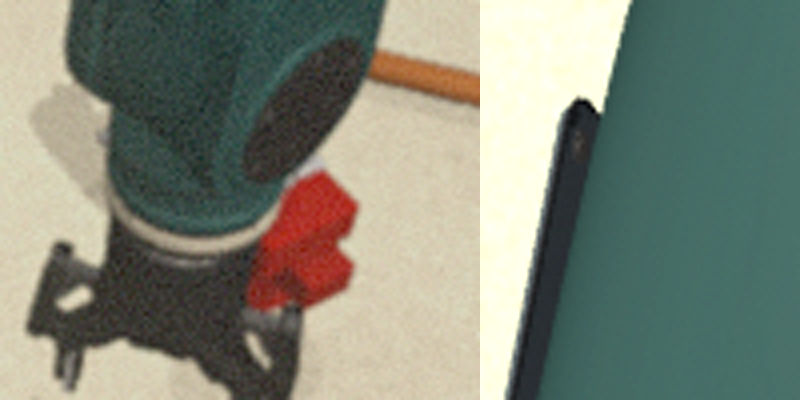

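The arm hides the vise from both cameras here, so I'll check the wide sleeve later. Descending on the narrow sleeve.

move_arm:
  motion:
    - [-0.001, 0.001, 0.03, 0, 0, 0, 0]
    - [-0.001, 0.001, 0.06, 0, 0, 0, 0]
    - [-0.001, 0.001, 0.09, 0, 0, 0, 0]
    - [-0.001, 0.001, 0.115, 0, 0, 0, 0]
    - [-0.001, 0.001, 0.132, 0, 0, 0, 0]
    - [-0.001, 0.001, 0.14, 0, 0, 0, 0]
    - [-0.001, 0.001, 0.14, 0, 0, 0, 0]
    - [-0.001, 0.001, 0.14, 0, 0, 0, 0]

```text
time: 10.63
ee_pos: [0.6614, 0.0221, 0.0131]
eef_rot: [0.0, 0.537, 0.844, 0.0]
force: [-1.7, -0.4, 0.8]
opening: 0.0855
```

```bash
python3 - <<'E'
from go import *
go(.6613,.0224,.012,2.007)
c=cv2.resize(optics.get_image('scene')[170:270,250:370],(600,500),interpolation=cv2.INTER_CUBIC)
cv2.imwrite("pics/g9.png",cv2.convertScaleAbs(c[:,:,::-1],alpha=1.2))
E
```

```text
shift [0.0003 0.     0.0011] turn [0.0006 0.0003 0.0014]
t 10.6333 pos [0.6614 0.0221 0.0131] open 0.0855 F [-1.72 -0.43  0.82] j [-0.09  0.62 -0.06  0.88  0.    1.04]
```

View pics/g9.png

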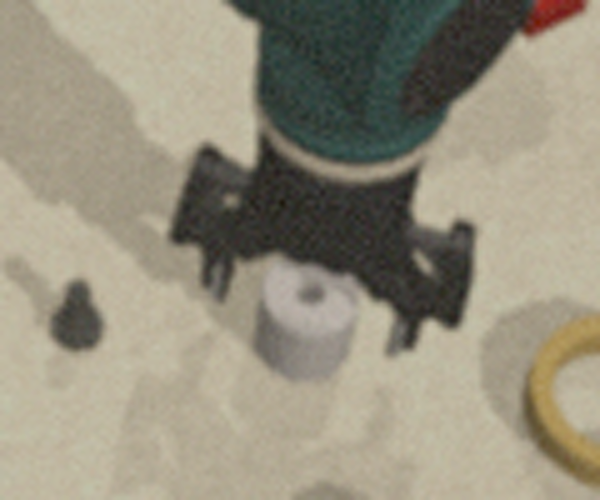

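The narrow sleeve at (310,320) is between the tips at (215,295) and (400,350). Gripping and lifting.

move_arm:
  motion:
    - [0, 0, 0, 0, 0, 0, 0.3]
    - [0, 0, 0, 0, 0, 0, 1]
    - [0, 0, 0, 0, 0, 0, 1]
    - [0, 0, 0, 0, 0, 0, 1]
    - [0, 0, 0, 0, 0, 0, 1]
    - [0, 0, 0, 0, 0, 0, 1]
    - [0, 0, 0, 0, 0, 0, 1]
    - [0, 0, 0, 0, 0, 0, 1]

```text
time: 11.35
ee_pos: [0.6615, 0.0216, 0.0135]
eef_rot: [0.001, 0.537, 0.844, 0.0]
force: [-2.7, -0.3, 9.7]
opening: 0.0495
```

move_arm:
  motion:
    - [0, 0, -0.01, 0, 0, 0, 1]
    - [0, 0, -0.03, 0, 0, 0, 1]
    - [0, 0, -0.06, 0, 0, 0, 1]
    - [0, 0, -0.09, 0, 0, 0, 1]
    - [0, 0, -0.12, 0, 0, 0, 1]
    - [0, 0, -0.13, 0, 0, 0, 1]
    - [0, 0, -0.13, 0, 0, 0, 1]
    - [0, 0, -0.13, 0, 0, 0, 1]

```text
time: 12.02
ee_pos: [0.661, 0.0217, 0.1418]
eef_rot: [-0.0, 0.537, 0.844, -0.0]
force: [-0.5, 0.5, -3.2]
opening: 0.0493
```

```bash
python3 go.py .5783 -.2923 .14 2.007
```

```text
shift [-0.2495 -0.2078  0.0018] turn [-0.0001 -0.      0.0008]
t 12.0167 pos [0.661  0.0217 0.1418] open 0.0493 F [-0.5   0.45 -3.2 ] j [-0.09  0.53  0.14  1.18 -0.    1.04]
```

move_arm:
  motion:
    - [-0.025, -0.021, 0, 0, 0, 0, 1]
    - [-0.05, -0.042, 0, 0, 0, 0, 1]
    - [-0.075, -0.062, 0, 0, 0, 0, 1]
    - [-0.1, -0.083, 0, 0, 0, 0, 1]
    - [-0.125, -0.104, 0, 0, 0, 0, 1]
    - [-0.15, -0.125, 0, 0, 0, 0, 1]
    - [-0.175, -0.146, 0, 0, 0, 0, 1]
    - [-0.2, -0.166, 0, 0, 0, 0, 1]
    - [-0.22, -0.183, 0, 0, 0, 0, 1]
    - [-0.238, -0.198, 0, 0, 0, 0, 1]
    - [-0.25, -0.208, 0, 0, 0, 0, 1]
    - [-0.25, -0.208, 0, 0, 0, 0, 1]

```text
time: 13.02
ee_pos: [0.5771, -0.2952, 0.1404]
eef_rot: [-0.001, 0.538, 0.843, -0.0]
force: [0.2, 0.4, -2.1]
opening: 0.0488
```

move_arm:
  motion:
    - [0, 0, 0, 0, 0, 0, 1]
    - [0, 0, 0, 0, 0, 0, 1]

```text
time: 13.18
ee_pos: [0.5784, -0.2919, 0.1415]
eef_rot: [-0.001, 0.537, 0.844, 0.0]
force: [-0.6, 0.4, -3.5]
opening: 0.0496
```

```bash
python3 - <<'E'
from go import *
go(.5783,-.2923,.03,2.007)
cv2.imwrite("pics/s10.png",optics.get_image('scene')[:,:,::-1])
cv2.imwrite("pics/t10.png",optics.get_image('top')[:,:,::-1])
E
```

```text
shift [-0.0005 -0.0002  0.1115] turn [-0.0005 -0.0014  0.0013]
t 13.1833 pos [ 0.5784 -0.2919  0.1415] open 0.0496 F [-0.59  0.37 -3.48] j [-0.59  0.51  0.1   1.16  0.    0.54]
```

View pics/s10.png

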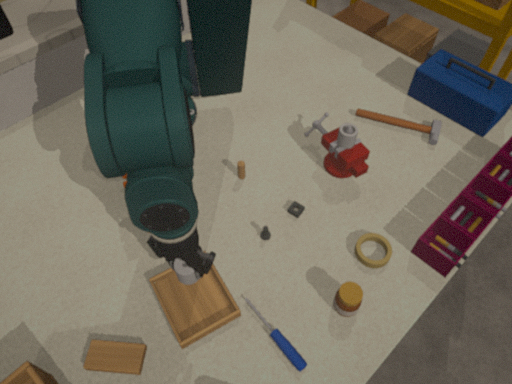

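View pics/t10.png

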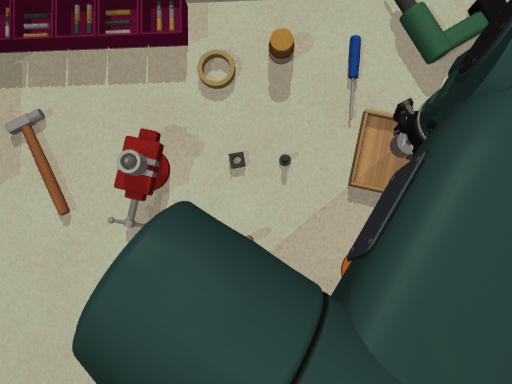

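The wide sleeve sits on the pin at top (131,162) and scene (347,132). The narrow sleeve hangs over the tray and should touch the floor at TCP z ≈ 0.0215. Lowering.

move_arm:
  motion:
    - [0, 0, 0.02, 0, 0, 0, 1]
    - [0, 0, 0.045, 0, 0, 0, 1]
    - [0, 0, 0.07, 0, 0, 0, 1]
    - [0, 0, 0.09, 0, 0, 0, 1]
    - [0, 0, 0.105, 0, 0, 0, 1]
    - [0, 0, 0.112, 0, 0, 0, 1]
    - [0, 0, 0.115, 0, 0, 0, 1]
    - [0, 0, 0.117, 0, 0, 0, 1]
    - [0, 0, 0.117, 0, 0, 0, 1]
    - [0, 0, 0.117, 0, 0, 0, 1]

```text
time: 14.12
ee_pos: [0.579, -0.293, 0.0262]
eef_rot: [0.001, 0.537, 0.844, -0.0]
force: [0.1, 0.1, -2.3]
opening: 0.0498
```

move_arm:
  motion:
    - [0, 0, 0.001, 0, 0, 0, 1]
    - [0, 0, 0.002, 0, 0, 0, 1]
    - [0, 0, 0.003, 0, 0, 0, 1]
    - [0, 0, 0.003, 0, 0, 0, 1]

```text
time: 14.45
ee_pos: [0.5784, -0.2929, 0.0222]
eef_rot: [-0.0, 0.537, 0.844, -0.0]
force: [0.6, -0.5, -2.4]
opening: 0.0494
```

move_arm:
  motion:
    - [0, 0, 0.001, 0, 0, 0, 1]
    - [0, 0, 0.0015, 0, 0, 0, 1]
    - [0, 0, 0.0015, 0, 0, 0, 1]

```text
time: 14.7
ee_pos: [0.5785, -0.293, 0.0215]
eef_rot: [0.0, 0.537, 0.844, -0.0]
force: [-3.0, 2.0, 7.8]
opening: 0.0495
```

Contact at 0.0215. Releasing.

move_arm:
  motion:
    - [0, 0, -0.0005, 0, 0, 0, 0.7]
    - [0, 0, -0.0005, 0, 0, 0, 0.4]
    - [0, 0, -0.0005, 0, 0, 0, 0]
    - [0, 0, -0.0005, 0, 0, 0, 0]
    - [0, 0, -0.0005, 0, 0, 0, 0]
    - [0, 0, -0.0005, 0, 0, 0, 0]
    - [0, 0, -0.0005, 0, 0, 0, 0]

```text
time: 15.28
ee_pos: [0.5785, -0.2929, 0.0212]
eef_rot: [-0.0, 0.537, 0.844, 0.0]
force: [-0.8, -0.1, -0.8]
opening: 0.0852
```

move_arm:
  motion:
    - [0, 0, -0.01, 0, 0, 0, 0]
    - [0, 0, -0.03, 0, 0, 0, 0]
    - [0, 0, -0.06, 0, 0, 0, 0]
    - [0, 0, -0.1, 0, 0, 0, 0]
    - [0, 0, -0.14, 0, 0, 0, 0]
    - [0, 0, -0.18, 0, 0, 0, 0]
    - [-0.06, 0.04, -0.2, 0, 0, 0, 0]
    - [-0.06, -0.03, -0.2, 0, 0, 0, 0]
    - [-0.06, -0.07, -0.2, 0, 0, 0, 0]
    - [-0.06, -0.1, -0.2, 0, 0, 0, 0]
    - [-0.06, -0.13, -0.2, 0, 0, 0, 0]
    - [-0.06, -0.13, -0.2, 0, 0, 0, 0]

```text
time: 16.28
ee_pos: [0.4817, -0.4046, 0.2226]
eef_rot: [0.0, 0.539, 0.842, -0.001]
force: [-0.9, 0.1, 0.5]
opening: 0.0852
```

```bash
python3 - <<'E'
from go import *
go(.5783,-.2923,.03,2.007)
s=optics.get_image('scene');t=optics.get_image('top')
cv2.imwrite("pics/s11.png",s[:,:,::-1]);cv2.imwrite("pics/t11.png",t[:,:,::-1])
r=lambda im,x,y:cv2.resize(im[y:y+75,x:x+100],(390,292),interpolation=cv2.INTER_CUBIC)
cv2.imwrite("pics/f.png",np.vstack([np.hstack([r(s,300,105),r(t,90,125)]),np.hstack([r(s,145,255),r(t,340,110)])])[:,:,::-1])
print(proj('top',[.560,.269,.15]),proj('scene',[.560,.269,.15]))
E
```

```text
shift [0.0615 0.135  0.1924] turn [-0.001   0.0007 -0.0032]
t 16.2833 pos [ 0.4817 -0.4046  0.2226] open 0.0852 F [-0.91  0.11  0.49] j [-0.83  0.45  0.22  1.34 -0.    0.31]
[127.87510654 160.95052327] [348.77079407 128.20125456]
```

View pics/f.png

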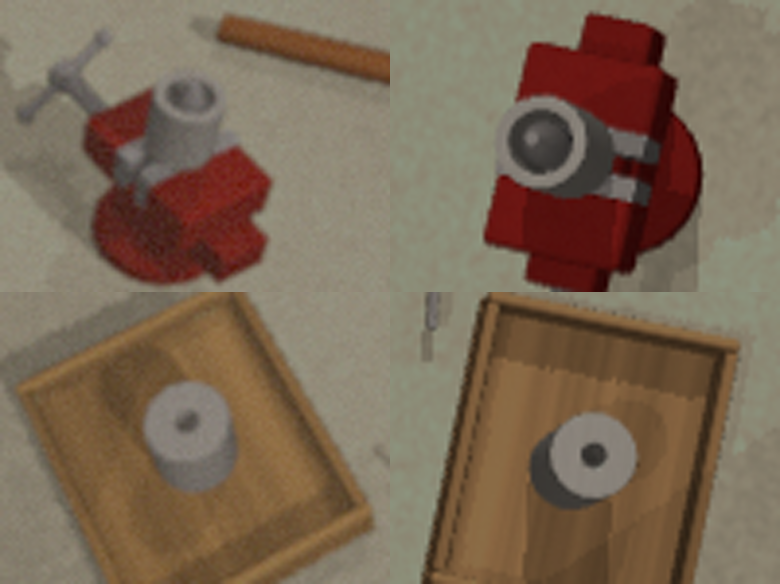

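The top view puts the wide sleeve's ring centre at about (128.5,161.4), against (127.9,161.0) predicted for a seated sleeve, so it is within about 2 mm. The narrow sleeve stands mid-tray. Handing in.

```bash
python3 -c "
from cell import manip
print(manip.job_done())"
```

```text
the job is handed in; nothing more can be done
None
```

The job is handed in at about 16.4 s of the 61 s allowed; the hand-in reported no verdict.

- **Wide-bore sleeve:** it is on the gauge pin in the red vise. I lowered it slowly, and it touched the jaws at the expected height with 23 N before I opened the fingers. In the last top picture its ring lies about 2 mm from where a seated sleeve on the pin axis should appear, and it looks upright.
- **Narrow-bore sleeve:** it stands upright near the middle of the pine tray. It touched the tray floor with about 8 N before release, and nothing was dropped.
- **Arm:** at hand-in it was clear of everything.

**Checks that disagreed:** the scene camera was 1–2 pixels off the top camera around the vise. Before the insertion I guessed that the sleeve sat about 5 mm higher in the fingers than assumed. The contact height on the jaws showed that guess was wrong. I aimed by the top camera, and the sleeve went over the pin with no contact force.

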